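# Test the friction hinge of a cutter case

### The job

Test the friction hinge of the blue cutter case: take the lid by its steel bar handle, raise it smoothly to about 40 degrees open and let go of it completely for a good second to see that it stays there by itself. Then press straight down with the closed fingertips on the yellow button of the standing lid, with about 6 N for a good second (never as much as 12 N, not even briefly), to feel that the hinge carries a light load, and back away with the lid still standing at about 40 degrees. Leave the things round the case where they are.

Things in the scene. Friction and masses are not known exactly. Their poses are not given: they have to be found in the camera images.
- case: Blue metal case, fixed to the table so that it does not slide; tray 190 mm deep (its x) by 270 mm wide (its y) by 85 mm high, open on top, a yellow bow cutter lying inside. Origin: centre of its underside, on the table. x points from its front (handle side, towards the robot) to its rear (hinge side), z up. The hinge line runs along its y at x = +99 mm, z = 85 mm.
- lid (a joint): Opening angle of the lid in rad: 0 shut (lid plate level on the tray), growing as the front edge rises; stop at 1.6. The lid is a plate 12 mm thick, 198 x 280 mm, of 0.2 to 0.45 kg, on a stiff friction hinge that holds about 1.9 N m, so it stays where it is left; about 8 to 11 N at the handle, square to the lid, moves it. It starts shut or slightly ajar (up to 0.12). 40 degrees is 0.70 rad.
- hinge (a point): Midpoint of the hinge line, 99 mm behind the case's origin and 85 mm above the table, on the lid: its y axis is the hinge line, its -x axis points along the lid plate to the front edge, its z axis is square to the plate, outwards. The lid's front edge is 198 mm from the hinge line and its top face 12 mm above the hinge in this frame.
- handle (a point): Middle of the round steel bar of the handle, bar 12 mm thick, 98 mm clear length between its two posts, parallel to the hinge line, on the left part of the lid. In the hinge frame it is at x = -237, y = +60, z = +40 mm: it stands 39 mm ahead of the lid's edge and, with the lid shut, 125 mm above the table, free all round. Axes as the hinge frame (turn with the lid). Pinched from above it can turn between the fingers as the lid rises.
- pad_center (a point): Centre of the ball of the yellow round-topped button of hard plastic, rigidly fixed on the right part of the lid's top face (it does not give); ball radius 18 mm, in a black 40 mm foot; in the hinge frame this centre is at x = -125, y = -75, z = +22 mm. Whatever the lid's angle (up to about 60 degrees) the button's highest point is 18 mm straight above this centre. More than about 15 N straight down on it makes the hinge slip. Axes as the hinge frame.
- mug: Orange mug, 81 x 113 x 101 mm, bystander on the left. Origin: centre of its underside.
- mushroom_a: Brown mushroom about 60 mm across, 47 mm high, bystander on the right. Origin: centre of its underside.
- mushroom_b: Brown mushroom, 65 x 60 x 44 mm, bystander on the right. Origin: centre of its underside.
- mushroom_c: Brown mushroom, 54 x 54 x 38 mm, bystander on the right. Origin: centre of its underside.

How it is judged (in metres and radians):
On the way, in this order (a step that is already met when the one before it is completed fails the run):
1. the lid stands by itself 32 to 48 degrees open (0.56 to 0.84 rad), touched by no finger, for 0.8 s (value of joint lid between 0.56 and 0.84 rad and contact force between each of the fingers, the arm and case below 0.1 N), for 0.8 s.
2. the fingers press on the yellow button with 3 to 12 N for 0.8 s while the lid stands 32 to 48 degrees open (contact force between the fingers and lid_c4 between 3 and 12 N and value of joint lid between 0.56 and 0.84 rad), for 0.8 s.
At the end, for the whole second after the job is handed in: The lid stands still, untouched, 32 to 48 degrees open (0.56 to 0.84 rad), after it was let go at such an angle and its yellow button was then pressed with 3 to 12 N (all of step 1 and velocity of joint lid between -0.02 and 0.02 rad/s).
It fails at once if the yellow button is pressed with more than 12 N (contact force between anything else and lid_c4 above 12 N).
It fails at once if the lid is flung (faster than 1.5 rad/s) (velocity of joint lid above 1.5 rad/s or velocity of joint lid below -1.5 rad/s).
It fails at once if the lid is thrown wide open (over 60 degrees) (value of joint lid above 1.05 rad).
It fails at once if a bystander (mug, mushroom) is moved by more than 30 mm (distance of any of mug, mushroom_a, mushroom_b, mushroom_c from where it was at the start of the episode above 0.03 m).
It also fails if it takes over 69 s, if anything falls off the work surface, if the arm or the gripper's body presses on something with over 40 N, if the wrist force passes 120 N, or if a joint passes its speed limit or range.

### The arm

A 7-joint arm with a two-finger parallel gripper is mounted at the origin on the work surface; the furniture and walls round the work are solid. World frame = base frame: x ahead of the robot, y to its left, z up, the work surface at z = 0. Lengths are in m, angles in degrees, forces in N, time in s.
With the tool pointing down it reaches from about 0.425 to 0.875 m from the base axis. Payload 4.7 kg.
Tool frame: the origin (TCP) lies at the very end of the fingers, on their centre line; the grasp point (between the pads) lies 19 mm behind it; z points along the fingers, y is the line along which they close (so a half turn about z gives the same grasp; the last joint's range is limited). The gripper opens to 87 mm and grips with 3 to 60 N. Pads are 19 mm wide; open, the fingers measure 117 mm over their backs; the gripper's body (75 mm by 190 mm) begins 51 mm behind the grasp point.
Start: joints at [0.808, 18.392, -4.016, 83.108, 1.295, 78.541, -3.26], TCP at [0.65, -0, 0.223] pointing down, gripper open.
Joint ranges: [-163.93, 163.93], [-17.29, 119.83], [-79.2, 71.16], [3.27, 140.29], [-89.18, 269.18], [5.43, 117.66], [-154.24, 154.24]. Speed limits (degrees/s): [147.25, 147.25, 180, 180, 180, 180, 180].

### API

Orientations are given as [roll, pitch, yaw] about the fixed x, y, z axes, in that order (R = Rz(yaw) Ry(pitch) Rx(roll)).
In Python, from cell import telemetry, cams, env gives the robot as it stands.
- The arm moves only by the tool arm_command, never from a script. Its argument "series" is text: rows parted by semicolons, each of 5 numbers parted by spaces: the shift along the tool's x, y, z in mm, then the turn about the tool's z in rad, then the closure in counts, from 0 (fully open) to 255 (shut). A call has 1 to 20 rows; each row shifts and turns the commanded pose from where the row before left it, along the tool's axes as they then stand; what a row does not reach is not made up. A row lasts 1/12 s, in which the tool goes at most 41.7 mm and 7.16 degrees, less where a joint would pass 70% of its speed; a pose out of reach is approached as far as the arm can. A call is refused whole if a number of a shift passes 41.7 or a number of a turn 0.125, either way. A call with a gripper value outside its range is refused whole. The fingers move at their own pace and stop on an object; "squeeze" is the grip in N (left out, the last holds). Time passes only in rows, so rows that do not move let the fingers close. It gives the time, the measured TCP pose, the force, the opening and the grip force at its end, in the units of the state.
- telemetry.get_obs(): the state, without advancing time (a new reading comes with each control period).
- cams.read_camera(name): name is "scene" or "side" or "wrist"; returns the picture (480x640x3 uint8, blue, green, red); there is no depth.
- cams.calibration(name): a dict with "K" (3x3 intrinsics, pixels), "dist" ([k1, k2, p1, p2, k3] as OpenCV has them; the pictures are not rectified), "origin" and "rotation" of the camera in the world; the wrist camera has in their place "hand_eye" (4x4, takes a point from camera to tool coordinates, whose origin is the TCP and whose axes are the flange's). Camera axes: x right, y down, z forward; pixel columns grow to the right and rows downward; lengths in m; the calibration is good to about 2 mm. A picture is of the moment at which its call begins: read the wrist's pose just before it. calibration takes no time and is no camera call.
- env.sign_off(): hands the job in; it is judged then, once.
The state is a dict: "time_s": time; "qpos": joint angles; "joint_velocities": joint speeds; "effort": joint torques, N m; "tool_pos": TCP position; "tool_rot": TCP orientation; "force": force on the tool from outside, world axes, zero at the start; "wrist_torque": the same for the moment, N m; "grip_width": finger opening in m; "grasp_force": force on a finger pad.
Only numpy, scipy, OpenCV 4.12 (cv2) and the standard library are available. Lean on these libraries where they do the work, as an engineer would, in place of code of your own. Each camera call takes 0.05 s, during which the arm holds its last target. There are 200 camera calls.

## Working session

There is one attempt and no reset: what is moved stays moved. The work goes in short steps, Python scripts to look and compute and a tool call to move; the robot and the scene stay as the last step left them, time stands still between calls to the robot, and variables do not carry over. Pictures are saved under pics/ and viewed, at most 10 in all, crops included, and the job is handed in when it is done.

Besides the shell and the picture viewer there is one more tool, called after "Call:" in YAML: its name, and indented under it one key for each argument. arm_command: Moves the arm, as the interface text tells. Its arguments: {"type":"object","properties":{"series":{"type":"string"},"squeeze":{"type":"number"}},"required":["series"]}

```bash
ls; mkdir -p pics; python3 - <<'E'
from cell import telemetry, cams, env
import cv2
o=telemetry.get_obs(); print(o)
for n in ("scene","side","wrist"):
    cv2.imwrite(f"pics/{n}0.png",cams.read_camera(n)); c=cams.calibration(n); print(n,c)
E
```

```text
pics
{'time_s': 0.0, 'qpos': array([ 0.80774553, 18.43989512, -4.01404068, 83.17391876,  1.29469466,
       78.53992348, -3.26115729]), 'joint_velocities': array([ 0.10470505, -0.04107921,  0.03103781,  0.05357241, -0.02358294,
        0.02849856, -0.062611  ]), 'effort': array([-2.58547143e-04, -4.91284704e+01, -4.03903294e-01, -3.12526345e+01,
       -6.40594075e-02,  4.37659642e-02,  1.61017233e-04]), 'tool_pos': array([ 6.49458900e-01, -6.35309299e-05,  2.21460443e-01]), 'tool_rot': array([-1.79891480e+02,  5.82597092e-03,  8.99993549e+01]), 'force': array([-0.35351715, -0.64469412, -0.11283151]), 'wrist_torque': array([0.00973794, 0.02164644, 0.02106085]), 'grasp_force': 0.0, 'grip_width': 0.08678002596126715}
scene {'K': array([[455.90869021,   0.        , 320.37083867],
       [  0.        , 455.90869021, 241.20077219],
       [  0.        ,   0.        ,   1.        ]]), 'dist': array([-0.04788911,  0.        ,  0.        ,  0.        ,  0.        ]), 'origin': array([ 0.15886827, -0.79386417,  0.84063972]), 'rotation': array([-129.14759717,    0.45641489,  -25.44436147])}
si
[... 256 characters left out ...]
923, 1.25707997, 0.58994132]), 'rotation': array([-1.11671205e+02, -3.19535405e-03, -1.79779432e+02])}
wrist {'K': array([[333.85862364,   0.        , 324.23773963],
       [  0.        , 333.85862364, 240.84070642],
       [  0.        ,   0.        ,   1.        ]]), 'dist': array([0.01420817, 0.        , 0.        , 0.        , 0.        ]), 'hand_eye': array([[ 6.50055257e-04, -9.53070130e-01, -3.02748915e-01,
         8.37226550e-02],
       [ 9.99999411e-01,  3.56274062e-04,  1.02560469e-03,
        -3.55466367e-04],
       [-8.69611610e-04, -3.02749403e-01,  9.53069799e-01,
        -1.62008766e-01],
       [ 0.00000000e+00,  0.00000000e+00,  0.00000000e+00,
         1.00000000e+00]])}
```

View pictures.

View pics/scene0.png

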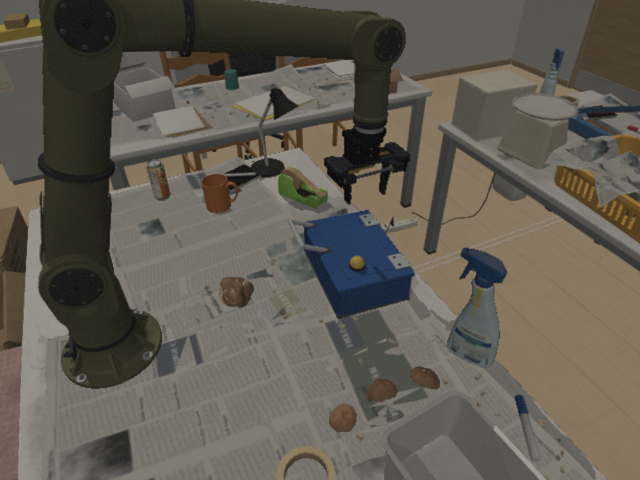

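View pics/side0.png

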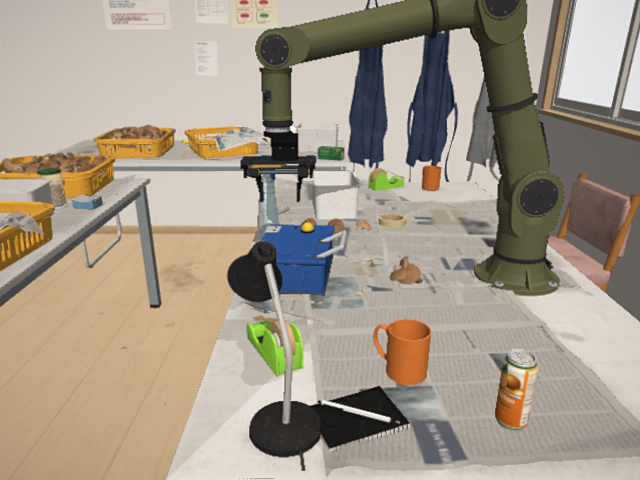

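View pics/wrist0.png

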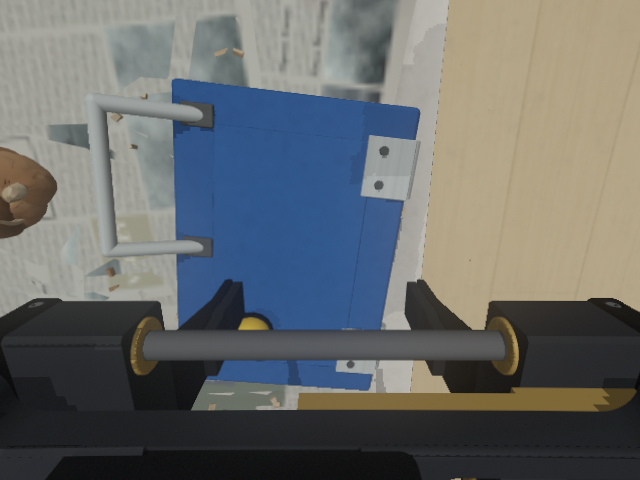

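```bash
cat > h.py <<'E'
import numpy as np, cv2
from scipy.spatial.transform import Rotation as R
from scipy.optimize import least_squares
from cell import telemetry, cams, env
def campose(n, obs):
    c=cams.calibration(n)
    if n!="wrist": return c, R.from_euler('xyz',c["rotation"],degrees=True).as_matrix(), np.array(c["origin"])
    Rt=R.from_euler('xyz',obs["tool_rot"],degrees=True).as_matrix(); H=c["hand_eye"]
    return c, Rt@H[:3,:3], Rt@H[:3,3]+obs["tool_pos"]
def proj(n,P,obs):
    c,Rc,o=campose(n,obs); r=Rc.T
    return cv2.projectPoints(np.atleast_2d(np.array(P,float)),cv2.Rodrigues(r)[0],-r@o,c["K"],np.array(c["dist"]))[0].reshape(-1,2)
def world(p,L):  # p=cx,cy,yaw,lid ; L in hinge frame, m
    Rz=R.from_euler('z',p[2]).as_matrix(); Rl=R.from_euler('y',p[3]).as_matrix()  # +y turn raises -x
    return (Rz@(np.array([.099,0,.085])[:,None]+Rl@np.atleast_2d(L).T)).T+[p[0],p[1],0]
def fit(meas,obs,p0):  # meas: (cam, hinge pt mm, pixel)
    def f(p): return np.concatenate([(proj(n,world(p,np.array(L)/1e3),obs)[0]-u)/(1 if n=="wrist" else .6) for n,L,u in meas])
    s=least_squares(f,p0,loss='soft_l1',f_scale=2); return s.x,f(s.x).reshape(-1,2)
HANDLE=np.array([-.237,.06,.04]); PAD=np.array([-.125,-.075,.022])
E
cat > f0.py <<'E'
from h import *
obs=telemetry.get_obs()
m=[("wrist",(-198,140,12),(173,79)),("wrist",(0,140,12),(419,107)),("wrist",(0,-140,12),(370,388)),
("wrist",(-237,60,40),(102,175)),("scene",(-125,-75,22),(357,263)),("side",(-125,-75,22),(307,228))]
p,r=fit(m,obs,[.65,.05,-.1,.05]); print(p,"\n",r.round(1)); print("handle",world(p,HANDLE),"pad",world(p,PAD))
print("pad at .7",world([*p[:3],.7],PAD),"handle",world([*p[:3],.7],HANDLE))
E
python3 f0.py
```

```text
[ 0.61333146 -0.02340709 -0.10707188  0.01565746] 
 [[-4.3 -3.5]
 [ 2.8 -0.9]
 [-0.4  3.7]
 [ 1.6  4.6]
 [-1.3  1.6]
 [ 0.   1.2]]
handle [[0.48318536 0.05092698 0.12870576]] pad [[ 0.57982301 -0.09523748  0.10895441]]
pad at .7 [[ 0.62278332 -0.09985498  0.18235374]] handle [[0.56356817 0.0422872  0.26827328]]
```

Call:
arm_command:
  series: "6.4 -20.8 0 0 80;6.4 -20.8 0 0 80;6.4 -20.8 0 0 80;6.4 -20.8 0 0 80;6.4 -20.8 0 0 80;6.4 -20.8 0 0 80;6.4 -20.8 0 0 80;6.4 -20.8 0 0 80;0 0 0 0.105 80;0 0 0 0 80;0 0 0 0 80;0 0 0 0 80"
  squeeze: 40

```text
time_s: 1.15
tool_pos: [0.484, 0.0509, 0.2225]
tool_rot: [180.0, 0.0, 84.1]
force: [-0.4, -0.0, -0.1]
grip_width: 0.06
grasp_force: 0.0
```

```bash
python3 - <<'E'
from h import *
o=telemetry.get_obs(); print({k:np.round(o[k],4) for k in("time_s","tool_pos","tool_rot","grip_width","force")})
cv2.imwrite("pics/wrist1.png",cams.read_camera("wrist"))
p=[0.61333146,-0.02340709,-0.10707188,0.01565746]
print(proj("wrist",world(p,[HANDLE,HANDLE+[0,.049,0],HANDLE-[0,.049,0],[-.198,.14,.012],PAD]),o))
E
```

```text
{'time_s': np.float64(1.15), 'tool_pos': array([0.484 , 0.0509, 0.2225]), 'tool_rot': array([1.799925e+02, 5.800000e-03, 8.408170e+01]), 'grip_width': np.float64(0.06), 'force': array([-0.3844, -0.0403, -0.0837])}
[[323.33257179 243.77035292]
 [323.56442229 182.60567647]
 [323.12421482 298.54640429]
 [371.09285237 139.64913006]
 [436.601533   368.60591527]]
```

View pics/wrist1.png

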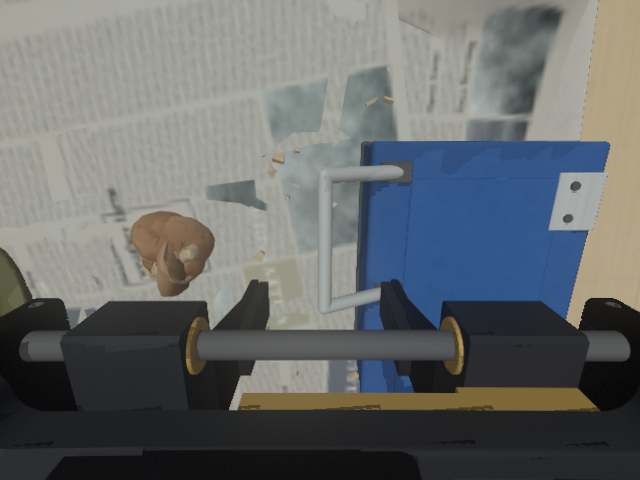

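```bash
python3 - <<'E'
from h import *
obs=telemetry.get_obs()
m=[("wrist",(-198,140,12),(367,142)),("wrist",(0,140,12),(609,143)),("wrist",(-237,115,40),(325,174)),("wrist",(-237,5,40),(325,307)),
("scene",(-125,-75,22),(357,263)),("side",(-125,-75,22),(307,228))]
p,r=fit(m,obs,[.613,-.023,-.1,.05]); print(p,"\n",r.round(1)); print("handle",world(p,HANDLE))
for n in ("side","scene"): print(n,proj(n,world(p,[[-.237,.115,.04],[-.237,.005,.04],[-.198,.14,.012],[-.198,-.14,.012],[0,.14,.012]]),obs))
c=cams.read_camera("side")
im=np.hstack([cv2.resize(cv2.imread("pics/side0.png")[200:310,255:365],None,fx=3.6,fy=3.6,interpolation=3),cv2.resize(cv2.imread("pics/scene0.png")[200:310,280:390],None,fx=3.6,fy=3.6,interpolation=3)])
cv2.imwrite("pics/crop.png",im)
E
```

```text
[ 0.61245132 -0.02472286 -0.10874732  0.02747009] 
 [[ 4.  -0.8]
 [ 3.7 -1.5]
 [-1.5  2.6]
 [-2.1  0.7]
 [-1.3  1.5]
 [ 0.4  0.2]]
handle [[0.48295956 0.04977133 0.1314945 ]]
side [[341.17559053 246.99935651]
 [343.97069689 232.12607299]
 [324.97957576 260.87031849]
 [334.19232879 224.3813142 ]
 [247.37285994 259.37768481]]
scene [[288.79572007 221.56271849]
 [301.39823594 247.05116959]
 [300.35689925 222.11949556]
 [337.20698642 292.04786338]
 [367.39218719 209.43856779]]
```

View pics/crop.png

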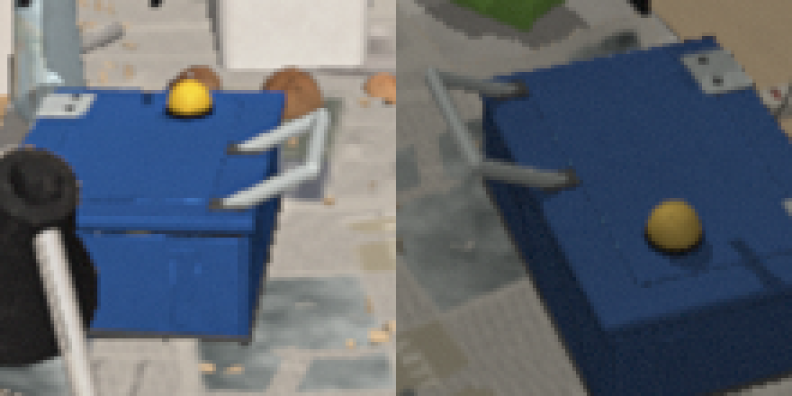

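Call:
arm_command:
  series: "0 0 20 0 80;0 0 20 0 80;0 0 20 0 80;0 0 16 0 80;0 0 12 0 80;0 0 9 0 80;0 0 6 0 80;0 0 3 0 80;0 0 0 0 80;0 0 0 0 80;0 0 0 0 120;0 0 0 0 160;0 0 0 0 200;0 0 0 0 230;0 0 0 0 255;0 0 0 0 255;0 0 0 0 255;0 0 0 0 255;0 0 0 0 255;0 0 0 0 255"
  squeeze: 40

```text
time_s: 2.92
tool_pos: [0.4842, 0.0511, 0.1166]
tool_rot: [179.9, -0.0, 84.0]
force: [2.4, -0.3, -1.8]
grip_width: 0.0112
grasp_force: 40.0
```

```bash
python3 - <<'E'
import numpy as np
t=np.linspace(.035,.70,37); x=-237*np.cos(t)+40*np.sin(t); z=237*np.sin(t)+40*np.cos(t)
print(np.c_[np.diff(x),np.diff(z)].reshape(9,4,2).mean(1).round(2))
E
```

```text
[[1.05 4.31]
 [1.37 4.22]
 [1.67 4.11]
 [1.97 3.98]
 [2.26 3.82]
 [2.54 3.64]
 [2.8  3.44]
 [3.05 3.23]
 [3.28 2.99]]
```

Call:
arm_command:
  series: "0 0.5 -2 0 255;0 0.5 -2.3 0 255;0 1 -4.3 0 255;0 1.1 -4.3 0 255;0 1.1 -4.3 0 255;0 1.3 -4.2 0 255;0 1.3 -4.2 0 255;0 1.4 -4.2 0 255;0 1.5 -4.2 0 255;0 1.6 -4.1 0 255;0 1.6 -4.1 0 255;0 1.7 -4.1 0 255;0 1.8 -4.1 0 255;0 1.9 -4 0 255;0 1.9 -4 0 255;0 2 -4 0 255;0 2.1 -4 0 255"

```text
time_s: 4.33
tool_pos: [0.5069, 0.0485, 0.1829]
tool_rot: [-179.9, 0.0, 84.0]
force: [-0.0, -0.4, -11.2]
grip_width: 0.0108
grasp_force: 40.0
```

Call:
arm_command:
  series: "0 2.2 -3.8 0 255;0 2.2 -3.8 0 255;0 2.3 -3.8 0 255;0 2.3 -3.8 0 255;0 2.5 -3.6 0 255;0 2.5 -3.6 0 255;0 2.6 -3.6 0 255;0 2.6 -3.6 0 255;0 2.8 -3.4 0 255;0 2.8 -3.4 0 255;0 2.9 -3.4 0 255;0 2.9 -3.4 0 255;0 3 -3.2 0 255;0 3.1 -3.2 0 255;0 3.1 -3.2 0 255;0 3.2 -3.1 0 255;0 3.3 -3 0 255;0 2 -2 0 255;0 1 -1 0 255;0 0 0 0 255"

```text
time_s: 6.0
tool_pos: [0.5533, 0.0435, 0.2466]
tool_rot: [-179.6, 0.1, 84.0]
force: [-15.2, -1.1, 1.5]
grip_width: 0.0106
grasp_force: 40.0
```

Call:
arm_command:
  series: "0 -1 0 0 255;0 -1 0 0 255;0 0 0 0 240;0 0 0 0 220;0 0 0 0 200;0 0 0 0 180;0 0 0 0 160;0 0 0 0 140;0 0 0 0 120;0 0 0 0 100;0 0 0 0 100;0 0 -5 0 100;0 0 -10 0 100;0 0 -15 0 100;0 0 -20 0 100;0 0 -20 0 100;0 0 -20 0 100;0 0 0 0 100;0 0 0 0 100;0 0 0 0 100"

```text
time_s: 7.67
tool_pos: [0.5547, 0.0437, 0.3347]
tool_rot: [-180.0, 0.0, 84.0]
force: [-0.5, 0.1, -0.5]
grip_width: 0.0531
grasp_force: 0.0
```

Call:
arm_command:
  series: "0 0 0 0 255;0 0 0 0 255;0 0 0 0 255;0 0 0 0 255;0 0 0 0 255;0 0 0 0 255;0 0 0 0 255;0 0 0 0 255;0 0 0 0 255;0 0 0 0 255;0 0 0 0 255;0 0 0 0 255"

```text
time_s: 8.67
tool_pos: [0.5548, 0.0437, 0.3349]
tool_rot: [180.0, 0.0, 84.0]
force: [0.4, 0.1, -0.5]
grip_width: 0.0005
grasp_force: 0.0
```

```bash
python3 - <<'E'
from h import *
o=telemetry.get_obs(); print({k:np.round(o[k],4) for k in("time_s","tool_pos","tool_rot","grip_width","force")})
s=cams.read_camera("side"); c=cams.read_camera("scene")
im=np.hstack([cv2.resize(s[160:310,235:375],None,fx=2.8,fy=2.8,interpolation=3),cv2.resize(c[160:310,280:420],None,fx=2.8,fy=2.8,interpolation=3)])
print(im.shape);cv2.imwrite("pics/crop2.png",im)
for a in(.6,.65,.7):
  p=[.6127,-.0243,-.108,a]; W=world(p,[PAD,[-.237,.115,.04],[-.237,.005,.04]])
  print(a,W[0],(proj("side",W,o)-[235,160]).round(1).tolist(),(proj("scene",W,o)-[280,160]).round(1).tolist())
E
```

```text
{'time_s': np.float64(8.6667), 'tool_pos': array([0.5548, 0.0437, 0.3349]), 'tool_rot': array([1.79991e+02, 6.00000e-04, 8.39834e+01]), 'grip_width': np.float64(0.0005), 'force': array([ 0.4374,  0.1029, -0.4593])}
(420, 784, 3)
0.6 [ 0.61282282 -0.09975285  0.17373769] [[60.3, 46.9], [81.2, 40.0], [86.0, 28.4]] [[90.8, 80.2], [30.7, 17.3], [45.7, 40.8]]
0.65 [ 0.61734477 -0.10024313  0.17816214] [[58.7, 45.3], [77.7, 36.6], [82.8, 25.1]] [[92.7, 78.3], [33.9, 13.7], [49.3, 37.0]]
0.7 [ 0.6220809  -0.10075663  0.18235374] [[57.1, 43.9], [74.0, 33.3], [79.4, 22.1]] [[94.7, 76.4], [37.3, 10.3], [53.0, 33.3]]
```

View pics/crop2.png

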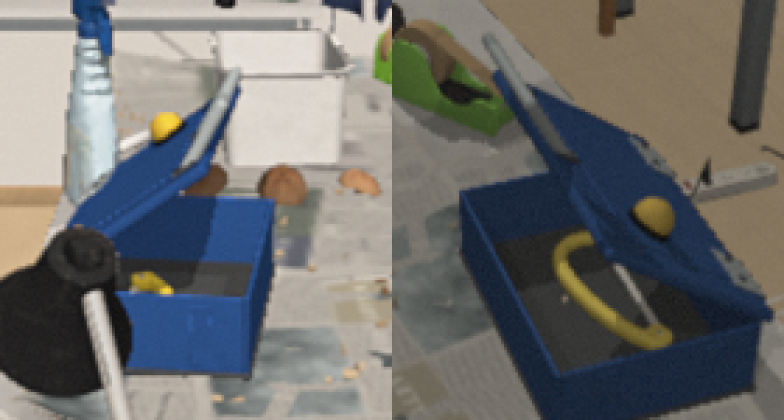

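Call:
arm_command:
  series: "-17.1 9.7 0 0 255;-17.1 9.7 0 0 255;-17.1 9.7 0 0 255;-17.1 9.7 0 0 255;-17.1 9.7 0 0 255;-17.1 9.7 0 0 255;-17.1 9.7 0 0 255;-17.1 9.7 0 0 255;0 0 20 0 255;0 0 20 0 255;0 0 20 0 255;0 0 15 0 255;0 0 10 0 255;0 0 5 0 255;0 0 0 0 255;0 0 0 0 255;0 0 0 0 255;0 0 0 0 255"

```text
time_s: 10.27
tool_pos: [0.6183, -0.1005, 0.2462]
tool_rot: [179.9, 0.0, 84.0]
force: [-0.5, 0.8, -0.6]
grip_width: 0.0006
grasp_force: 0.0
```

```bash
python3 - <<'E'
from h import *
o=telemetry.get_obs(); print({k:np.round(o[k],4) for k in("time_s","tool_pos","tool_rot","grip_width","force")})
w=cams.read_camera("wrist");s=cams.read_camera("side"); c=cams.read_camera("scene")
im=np.hstack([cv2.resize(s[160:260,255:335],None,fx=3.3,fy=3.3,interpolation=3),cv2.resize(c[180:280,335:415],None,fx=3.3,fy=3.3,interpolation=3),cv2.resize(w[180:480,200:440],None,fx=1.1,fy=1.1)])
print(im.shape);cv2.imwrite("pics/crop3.png",im)
for n,off in(("side",(255,160)),("scene",(335,180))):print(n,((proj(n,[o["tool_pos"],[.6182,-.1003,.179]],o)-off)*3.3).round(1).tolist())
E
```

```text
{'time_s': np.float64(10.2667), 'tool_pos': array([ 0.6183, -0.1005,  0.2462]), 'tool_rot': array([1.798748e+02, 4.100000e-03, 8.398900e+01]), 'grip_width': np.float64(0.0006), 'force': array([-0.4839,  0.8031, -0.615 ])}
(330, 792, 3)
side [[125.3, 72.7], [126.8, 148.7]]
scene [[132.3, 113.6], [125.5, 191.1]]
```

View pics/crop3.png

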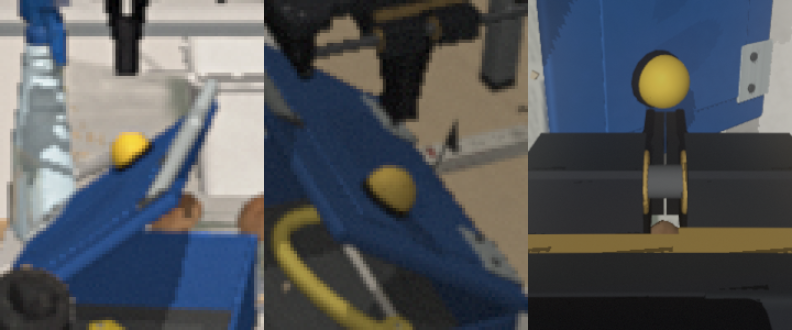

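```bash
python3 - <<'E'
from h import *
o=telemetry.get_obs()
m={"wrist":(323.6,253.6),"side":(255+131/3.3,160+149.5/3.3),"scene":(335+127/3.3,180+189/3.3)}
f=lambda P:np.concatenate([proj(n,P,o)[0]-u for n,u in m.items()])
s=least_squares(f,[.618,-.1,.179]);print(s.x,f(s.x).round(1))
E
```

```text
[ 0.61763409 -0.09912495  0.17933645] [ 0.   0.1 -1.1 -0.2 -0.9  0.3]
```

Call:
arm_command:
  series: "0 0 14 0 255;0 0 12 0 255;0 0 8 0 255;0 0 4 0 255;0 0 2 0 255;0 0 0 0 255;0 0 0 0 255;0 0 0 0 255"

```text
time_s: 11.08
tool_pos: [0.6181, -0.1006, 0.2056]
tool_rot: [179.9, 0.0, 84.0]
force: [-0.2, -0.4, -0.3]
grip_width: 0.0005
grasp_force: 0.0
```

Call:
arm_command:
  series: "0 0 0.5 0 255;0 0 0.5 0 255;0 0 0.5 0 255;0 0 0.5 0 255;0 0 0.5 0 255;0 0 0.5 0 255;0 0 0.5 0 255;0 0 0.5 0 255;0 0 0.5 0 255;0 0 0.3 0 255;0 0 0 0 255"

```text
time_s: 12.0
tool_pos: [0.6176, -0.1005, 0.2]
tool_rot: [-180.0, 0.0, 84.0]
force: [-0.4, 0.2, -0.1]
grip_width: 0.0004
grasp_force: 0.0
```

Call:
arm_command:
  series: "0 0 0.2 0 255;0 0 0.2 0 255;0 0 0.2 0 255;0 0 0.2 0 255;0 0 0.2 0 255;0 0 0 0 255"

```text
time_s: 12.5
tool_pos: [0.6177, -0.1005, 0.199]
tool_rot: [180.0, 0.0, 84.0]
force: [1.1, -0.1, -0.3]
grip_width: 0.0002
grasp_force: 0.0
```

Call:
arm_command:
  series: "0 0 0.2 0 255;0 0 0.2 0 255;0 0 0.2 0 255;0 0 0.2 0 255;0 0 0 0 255"

```text
time_s: 12.92
tool_pos: [0.6176, -0.1005, 0.1982]
tool_rot: [180.0, 0.0, 84.0]
force: [0.7, -0.1, -0.3]
grip_width: 0.0002
grasp_force: 0.0
```

Call:
arm_command:
  series: "0 0 0.2 0 255;0 0 0.2 0 255;0 0 0.2 0 255;0 0 0 0 255"

```text
time_s: 13.25
tool_pos: [0.6176, -0.1005, 0.1976]
tool_rot: [-180.0, 0.0, 84.0]
force: [0.6, -0.4, 0.3]
grip_width: 0.0006
grasp_force: 0.0
```

Call:
arm_command:
  series: "0 0 0.2 0 255;0 0 0.2 0 255;0 0 0 0 255"

```text
time_s: 13.5
tool_pos: [0.6176, -0.1005, 0.1972]
tool_rot: [180.0, 0.0, 84.0]
force: [0.4, -0.3, 0.1]
grip_width: -0.0002
grasp_force: 0.0
```

Call:
arm_command:
  series: "0 0 0.2 0 255;0 0 0.2 0 255;0 0 0.2 0 255;0 0 0 0 255"

```text
time_s: 13.83
tool_pos: [0.6176, -0.1005, 0.1966]
tool_rot: [180.0, 0.0, 84.0]
force: [0.7, -0.1, -0.3]
grip_width: 0.0008
grasp_force: 0.0
```

Call:
arm_command:
  series: "0 0 0.2 0 255;0 0 0.2 0 255;0 0 0.2 0 255;0 0 0 0 255"

```text
time_s: 14.17
tool_pos: [0.6176, -0.1005, 0.196]
tool_rot: [-180.0, 0.0, 84.0]
force: [-0.9, 0.2, -0.0]
grip_width: 0.0007
grasp_force: 0.0
```

Call:
arm_command:
  series: "0 0 0.2 0 255;0 0 0.2 0 255;0 0 0.2 0 255;0 0 0 0 255"

```text
time_s: 14.5
tool_pos: [0.6177, -0.1005, 0.1956]
tool_rot: [180.0, 0.0, 84.0]
force: [-0.0, -0.5, 1.7]
grip_width: 0.0008
grasp_force: 0.3
```

Call:
arm_command:
  series: "0 0 0.2 0 255;0 0 0 0 255;0 0 0 0 255"

```text
time_s: 14.75
tool_pos: [0.6177, -0.1005, 0.1955]
tool_rot: [180.0, 0.0, 84.0]
force: [-0.2, -0.9, 1.8]
grip_width: 0.0003
grasp_force: 0.9
```

Call:
arm_command:
  series: "0 0 0.2 0 255;0 0 0.2 0 255;0 0 0 0 255;0 0 0 0 255"

```text
time_s: 15.08
tool_pos: [0.6177, -0.1005, 0.1954]
tool_rot: [180.0, 0.0, 84.0]
force: [-1.6, -0.4, 4.7]
grip_width: 0.0004
grasp_force: 2.5
```

Call:
arm_command:
  series: "0 0 0.2 0 255;0 0 0 0 255;0 0 0 0 255;0 0 0 0 255"

```text
time_s: 15.42
tool_pos: [0.6177, -0.1006, 0.1954]
tool_rot: [180.0, 0.0, 84.0]
force: [-1.9, 1.0, 5.8]
grip_width: 0.0002
grasp_force: 2.9
```

Force is about 6 N; hold it.

Call:
arm_command:
  series: "0 0 0 0 255;0 0 0 0 255;0 0 0 0 255;0 0 0 0 255;0 0 0 0 255;0 0 0 0 255;0 0 0 0 255"

```text
time_s: 16.0
tool_pos: [0.6178, -0.1005, 0.1954]
tool_rot: [180.0, 0.0, 84.0]
force: [-1.4, -0.4, 6.3]
grip_width: 0.0004
grasp_force: 2.9
```

Call:
arm_command:
  series: "0 0 0 0 255;0 0 0 0 255;0 0 0 0 255;0 0 0 0 255;0 0 0 0 255;0 0 0 0 255;0 0 0 0 255"

```text
time_s: 16.58
tool_pos: [0.6177, -0.1005, 0.1954]
tool_rot: [180.0, 0.0, 84.0]
force: [-1.2, -0.2, 6.0]
grip_width: 0.0006
grasp_force: 2.9
```

Call:
arm_command:
  series: "0 0 -0.5 0 255;0 0 -1 0 255;0 0 -3 0 255;0 0 -6 0 255;0 0 -12 0 255;0 0 -20 0 255;0 0 -20 0 255;0 0 -20 0 255;0 0 -20 0 255;0 0 -20 0 255;0 0 0 0 255;0 0 0 0 255;0 0 0 0 255;0 0 0 0 255"

```text
time_s: 17.75
tool_pos: [0.6171, -0.1004, 0.316]
tool_rot: [-179.9, 0.0, 84.0]
force: [0.3, 0.1, 0.6]
grip_width: 0.0004
grasp_force: 0.0
```

```bash
python3 - <<'E'
from h import *
s=cams.read_camera("side"); c=cams.read_camera("scene")
im=np.hstack([cv2.resize(s[160:310,235:375],None,fx=2.8,fy=2.8,interpolation=3),cv2.resize(c[160:310,280:420],None,fx=2.8,fy=2.8,interpolation=3)])
cv2.imwrite("pics/crop4.png",im)
E
```

```text
(no output)
```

View pics/crop4.png

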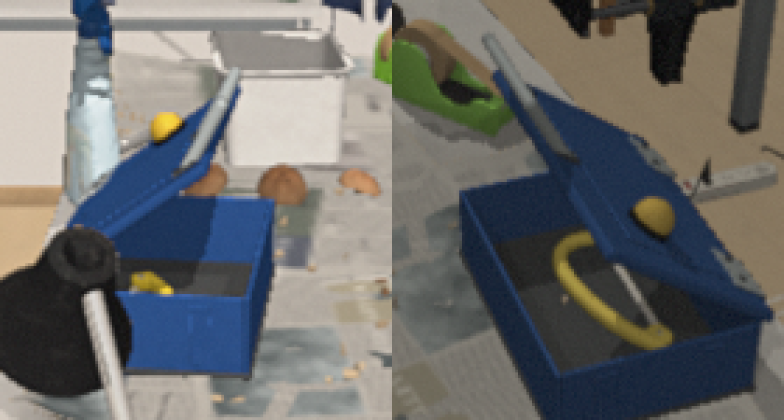

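The lid has not moved: the ball is still at (167,126) in the side crop and (656,217) in the scene crop. The arm is clear of it, so I'm handing in.

```bash
python3 -c "
from cell import env
print(env.sign_off())"
```

```text
the job is handed in; nothing more can be done
None
```

The job is handed in, though no verdict came back: the lid was raised to about 38° (0.66 rad, estimated from the images), stood untouched for over a second, took about 6 N on the yellow button for just over a second, and looked unmoved after the arm backed away.

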